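# Load the tool steriliser, shut its lid and start it

### The job

Lay the yellow fruit peeler in the tray of the white steriliser and shut the lid fully. Then set the time by pressing the white clock key all the way in and letting it go, and after that start it with the green key in the same way. Never press the red stop key, nor the green key while the lid is open, and do not knock over the skewer cup or the red-capped spice jar beside it.

Things in the scene. Friction and masses are not known exactly. Their poses are not given: they have to be found in the camera images.
- steriliser: UV utensil steriliser, fixed: a low white box 150 mm deep (its x) and 330 mm long (its y), open steel tray along its left, key deck at its right (-y) end. Origin under the centre of the case, at table height; x points away from the robot at yaw 0, y left, z up. Tray rim 70 mm high, walls 8 mm thick; deck from y = -165 to -83 mm, 80 mm high
- tray_floor (a point): centre of the tray, at the height of the wire rack (19 mm above the table) on which tools lie; axes as the steriliser's. The tray is 134 mm wide inside (x), 240 mm long (y) and 51 mm deep from rim to rack: the peeler fits only lengthwise, along y
- peeler: fruit peeler, loose, about 80 g, 170 mm long (its x), 25 mm wide, 17 mm high: a yellow plastic handle from x = -85 to +20 mm, up to 24 mm wide, and a narrow dark blade, 14 mm wide and 6 mm high, from x = +15 to +85 mm. Origin at the middle of its length, on its underside, z up as it lies
- peeler_handle (a point): on the peeler's yellow handle, 30 mm from its middle toward the handle end, 8.5 mm above the underside, near the centre of mass: a good place to grip it across
- lid (a joint): angle of the smoked clear lid in rad: 0 shut, up to 2.0 as it swings up and back over the rear rim; 1.57 upright. 160 g, 154 mm from hinge to front edge, 244 mm long, 22 mm high when shut (its top then 92 mm above the table); it stays where it is left (1 to 2 N at the front edge moves it)
- lid_hinge (a point): middle of the lid's hinge line, fixed on the rear rim of the case (78 mm behind the case's centre, 70 mm above the table); axes as the steriliser's, the hinge runs along y
- lid_tab (a point): centre of the grey finger tab on the middle of the lid's front edge, 164 mm from the hinge; tab 80 mm long along the edge, 8 mm thick, standing 18 mm out from the edge. With the lid shut it is 82 mm above the table and sticks out in front of the case
- time_key (a joint): travel of the white clock key in m: 0 up, 0.005 fully down; it springs back, full press about 4 N
- time_key_top (a point): centre of the top face of the white key with the black clock face, 23 mm across, the farthest of three keys in a row across the deck, 43 mm apart; top 88 mm above the table; pressed straight down
- start_key (a joint): travel of the green key in m: 0 up, 0.005 fully down; springs back, full press about 4 N
- start_key_top (a point): centre of the top face of the green start key with the white triangle, the middle one of the three, same size and height
- stop_key (a joint): travel of the red stop key in m: 0 up, 0.005 fully down
- stop_key_top (a point): centre of the top face of the red stop key with the white square, the nearest of the three, same size and height
- skewer_cup: steel cup of bamboo skewers, loose, 78 mm across, 180 mm high, stands behind and left of the steriliser; origin under its centre, z up
- spice_jar: glass spice jar with a red cap, loose, 45 mm across, 106 mm high, stands to the right of the steriliser; origin under its centre, z up

How it is judged:
By the outcome, as a careful person would: the job done as asked, in the order asked, and still so for the second after the job is handed in, with the robot touching nothing.
It also fails if it takes over 64 s, if anything falls off the work surface, if the arm or the gripper's body presses on something with over 40 N, if the wrist force passes 120 N, or if a joint passes its speed limit or range.

### The arm

A 6-joint arm with a two-finger parallel gripper is mounted at the origin on a cart in front of the work surface, level with it; the furniture and walls round the work are solid. World frame = base frame: x ahead of the robot, y to its left, z up, the work surface at z = 0. Lengths are in m, angles in rad, forces in N, time in s.
With the tool pointing down it reaches from about 0.3 to 0.775 m from the base axis. Payload 14.6 kg.
Tool frame: the origin (TCP) lies on the mounting face of the last link; the fingertips stand 199 mm ahead of it and the grasp point (between the pads) lies 180 mm ahead of it; z points along the fingers, y is the direction in which the jaws open and shut (so a half turn about z gives the same grasp; the last joint's range is limited). The gripper opens to 94 mm and grips with 3 to 60 N. Pads are 16 mm wide; open, the fingers measure 119 mm over their backs; the gripper's body (75 mm by 177 mm) begins 78 mm behind the grasp point.
Start: joints at [-1.378, 0.3, 1.521, -0, 1.321, -0.067], TCP at [0.141, -0.532, 0.405] pointing down, gripper open.
Joint ranges: [-3.03, 3.03], [-0.79, 2.21], [0.23, 2.52], [-1.04, 4.18], [0, 3.07], [-2.55, 2.55]. Speed limits (rad/s): [2.22, 2.22, 2.57, 3.14, 3.14, 3.14].

### API

Orientations are given as [roll, pitch, yaw] about the fixed x, y, z axes, in that order (R = Rz(yaw) Ry(pitch) Rx(roll)).
In Python, from station import sensors, vision, job gives the robot as it stands. The module is installed in compiled form; this text tells all that it offers.
- The arm moves only by the tool arm_command, never from a script. Its argument "plan" is one flat list of numbers, 5 for each row, row after row: the closure, from -1 (fully open) to 1 (shut), so that 0 is half open, then the shift along the world's x, y, z scaled (see below), then the turn about the world's z scaled (see below). A call has 1 to 20 rows; each row is the pose to reach, as a shift and turn from the pose commanded when the call began; what a row does not reach only later rows make up. The controller multiplies each number of a shift by 400 mm and each number of a turn by 120 degrees. A row lasts 1/10 s, in which the tool goes at most 50 mm and 8.59 degrees, less where a joint would pass 70% of its speed; a pose out of reach is approached as far as the arm can. A call with a number of a shift or a turn outside -1 to 1 is refused whole. A call with a gripper value outside its range is refused whole. The fingers move at their own pace and stop on an object; "newtons" is the grip in N (left out, the last holds). Time passes only in rows, so rows that repeat a pose let the fingers close. It gives the time, the measured TCP pose, the force and the opening at its end, in the units of the state.
- sensors.get_obs(): the state, without advancing time (a new reading comes with each control period).
- vision.camera(name): name is "side" or "top"; returns the picture (400x640x3 uint8, blue, green, red); there is no depth.
- vision.camera_params(name): a dict with "intrinsics" (3x3 intrinsics, pixels), "rvec" (rotation vector, rad) and "tvec" (3), from world to camera coordinates, as OpenCV has them. Camera axes: x right, y down, z forward; pixel columns grow to the right and rows downward; lengths in m; the calibration is good to about 2 mm. A picture is of the moment at which its call begins. camera_params takes no time and is no camera call.
- job.hand_in(): hands the job in, once; it reports no verdict.
Trained networks look in the newest picture that a camera, given by its name, has taken for a name from the list of things; names that differ only in an ending like _2 or _b are one class to them, and where a whole thing is asked for, a point or a joint stands for the part that bears it (a point fixed in the world has none). Each returns a list of dicts, best first, with "confidence" (0 to 1); they miss things now and then, are a little off and sometimes report something else, mostly with a low value. They report only what shows in the picture. A call takes as long as a camera call.
- vision.search_frame(name, camera): "at" ([row, column] in pixels, amid what is visible of it).
- vision.silhouettes(name, camera): "mask" (400x640 bool, what is visible of it) and "at" ([row, column] in pixels, amid what is visible of it).
- vision.pinpoint(name, camera): "at" ([row, column] in pixels: a listed point, or the origin of a listed thing).
The state is a dict: "time_s": time; "qpos": joint angles; "joint_vel": joint speeds; "tau": joint torques, N m; "ee_pos": TCP position; "eef_rot": TCP orientation; "force": force on the tool from outside, world axes, zero at the start; "moment": the same for the moment, N m; "grip_width": finger opening in m.
Only numpy, scipy, OpenCV 4.12 (cv2) and the standard library are available. Lean on these libraries where they do the work, as an engineer would, in place of code of your own. Each camera call takes 0.05 s, during which the arm holds its last target.

## Working session

There is one attempt and no reset: what is moved stays moved. The work goes in short steps, Python scripts to look and compute and a tool call to move; the robot and the scene stay as the last step left them, time stands still between calls to the robot, and variables do not carry over. Pictures are saved under pics/ and viewed, and the job is handed in when it is done.

Besides the shell and the picture viewer there is one more tool, called after ">>>" by a JSON object that holds its "method" and its "body". arm_command: Moves the arm, as the interface text tells. Its arguments: {"type":"object","properties":{"plan":{"type":"array"},"newtons":{"type":"number"}},"required":["plan"]}

```bash
mkdir -p pics; cat > h.py <<'E'
import numpy as np, cv2
from station import sensors, vision, job
def P(c):
    p=vision.camera_params(c);K=np.array(p["intrinsics"],float);R=cv2.Rodrigues(np.array(p["rvec"],float))[0];t=np.array(p["tvec"],float).ravel();return K,R,t
def ray(c,at):
    K,R,t=P(c);d=R.T@np.linalg.inv(K)@np.array([at[1],at[0],1.]);return -R.T@t,d
def atz(c,at,z):
    o,d=ray(c,at);return o+d*(z-o[2])/d[2]
def tri(a,b):
    A=np.zeros((3,3));v=np.zeros(3)
    for c,at in(("side",a),("top",b)):
        o,d=ray(c,at);d=d/np.linalg.norm(d);M=np.eye(3)-np.outer(d,d);A+=M;v+=M@o
    return np.linalg.solve(A,v)
def proj(c,p):
    K,R,t=P(c);q=K@(R@np.asarray(p,float)+t);return q[1]/q[2],q[0]/q[2]
E
python3 - <<'E'
from h import *
np.set_printoptions(precision=4,suppress=True)
for c in("side","top"):
    cv2.imwrite(f"pics/{c}0.png",vision.camera(c)); K,R,t=P(c);print(c,-R.T@t,K[0,0])
for n in["steriliser","tray_floor","peeler","peeler_handle","lid_hinge","lid_tab","time_key_top","start_key_top","stop_key_top","skewer_cup","spice_jar"]:
    r={}
    for c in("side","top"):
        q=vision.pinpoint(n,c)[:2];r[c]=q;print(n,c,[(np.round(x["at"],1),round(x["confidence"],2)) for x in q])
    if r["side"] and r["top"]:print("   tri",tri(r["side"][0]["at"],r["top"][0]["at"]))
print(sensors.get_obs())
E
```

```text
side [ 0.4633 -0.8233  0.6127] 382.62317808967316
top [ 0.3265 -0.0108  1.3153] 482.05726796620655
steriliser side [(array([234. , 298.7]), 0.58), (array([168.9, 261.8]), 0.18)]
steriliser top [(array([232.3, 341.1]), 0.56)]
   tri [ 0.5154 -0.0481 -0.0001]
tray_floor side [(array([216.8, 289.2]), 0.65)]
tray_floor top []
peeler side [(array([172.2, 272.3]), 0.75), (array([331.1, 371.7]), 0.19)]
peeler top [(array([244.2, 213.1]), 0.94)]
   tri [ 0.4604  0.3016 -0.0067]
peeler_handle side [(array([172.2, 261.5]), 0.55)]
peeler_handle top [(array([252.8, 205.8]), 0.65)]
   tri [ 0.4302  0.3199 -0.013 ]
lid_hinge side [(array([196.8, 316.7]), 0.75)]
lid_hinge top [(array([245.1, 213.2]), 0.73), (array([200.2, 320.7]), 0.63)]
   tri [ 0.5412  0.3273 -0.1365]
lid_tab side [(array([232.5, 329.6]), 0.26)]
lid_tab top [(array([166.9, 317.5]), 0.82)]
   tri [ 0.6577  0.0275 -0.0487]
time_key_top side [(array([232.9, 327.4]), 0.52)]
time_key_top top [(array([208.2, 387. ]), 0.39)]
   tri [ 0.5726 -0.161   0.0852]
start_key_top side [(array([233.3, 307.6]), 0.54)]
start_key_top top [(array([224.9, 389.6]), 0.42)]
   tri [ 0.5277 -0.1681  0.0947]
stop_key_top side [(array([238.9, 288.4]), 0.63)]
stop_key_top top [(array([240.2, 391.6]), 0.44)]
   tri [ 0.4872 -0.1753  0.0902]
skewer_cup side []
skewer_cup top [(array([142.6, 249.1]), 0.92)]
spice_jar side [(array([329.9, 372.3]), 0.88)]
spice_jar top [(array([198.3, 456.2]), 0.92)]
   tri [ 0.6291 -0.3623  0.0006]
{'time_s': 1.2, 'qpos': array([-1.3776,  0.2999,  1.521 ,  0.    ,  1.3207, -0.0666]), 'joint_vel': array([-0.0004, -0.0009, -0.0005,  0.0025, -0.0005, -0.0007]), 'tau': array([  0.0001, -53.1656, -35.2908,   0.0709,   0.0213,  -0.    ]), 'ee_pos': array([ 0.1413, -0.5315,  0.4046]), 'eef_rot': array([-3.1416, -0.    ,  0.2598]), 'force': array([-0.2748, -0.3668, -0.0252]), 'moment': array([-0.0298, -0.0153, -0.011 ]), 'grip_width': 0.09404522483242402}
```

View pics/side0.png

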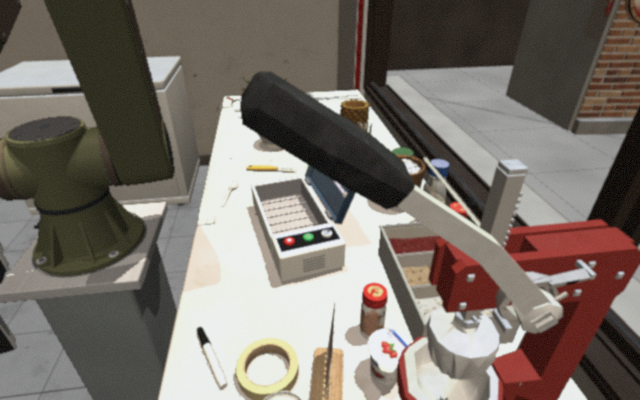

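View pics/top0.png

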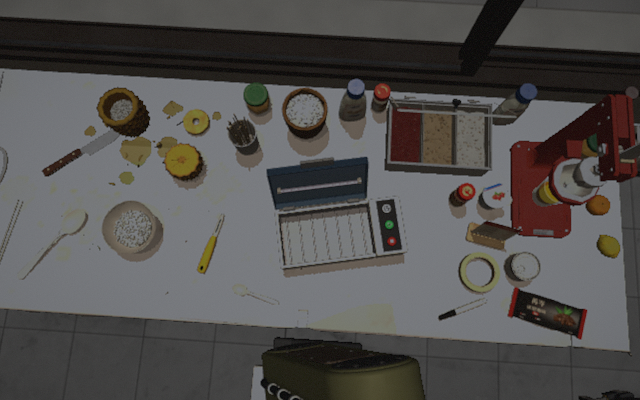

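The side view shows the arm at the left, the steriliser open in the middle with keys near (290-327, 238), the peeler at (270,168), and the jar at (373,305). In the top view the tray is at (325,237), the lid stands back at (318,183), the peeler is at (211,243), the cup at (243,135) and the jar at (462,193). I'll zoom in for the pose.

```bash
python3 - <<'E'
from h import *
a=cv2.imread("pics/top0.png")[110:280,190:420];cv2.imwrite("pics/top0c.png",cv2.resize(np.clip(a*1.5,0,255).astype(np.uint8),None,fx=3.4,fy=3.4,interpolation=cv2.INTER_CUBIC))
a=cv2.imread("pics/side0.png")[90:290,190:420];cv2.imwrite("pics/side0c.png",cv2.resize(a,None,fx=3,fy=3,interpolation=cv2.INTER_CUBIC))
E
```

```text
(no output)
```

View pics/top0c.png

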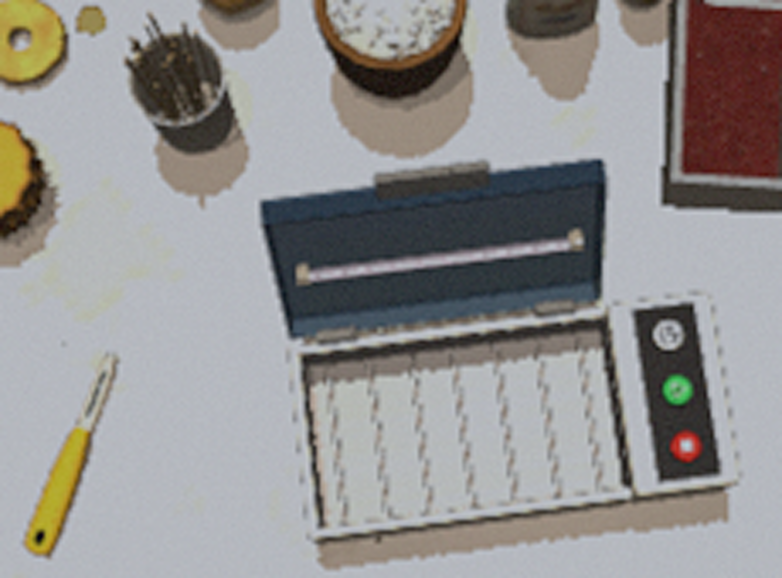

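View pics/side0c.png

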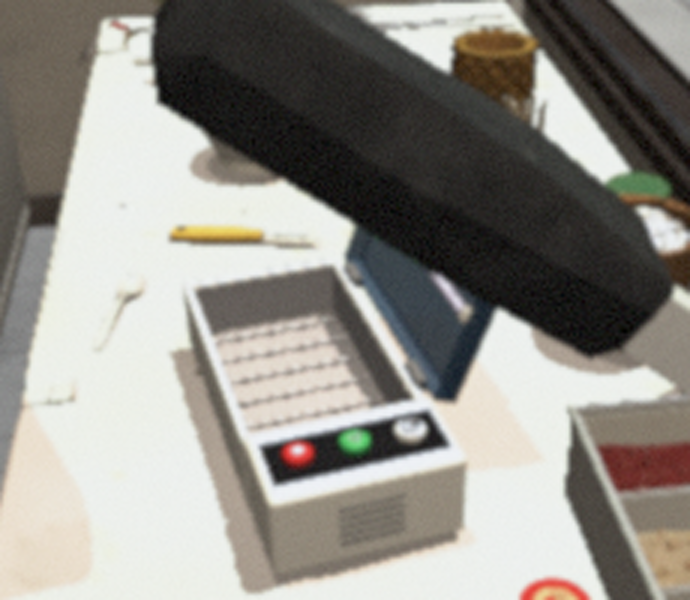

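```bash
cat > fit.py <<'E'
from h import *
from scipy.optimize import least_squares
np.set_printoptions(precision=4,suppress=True)
T=lambda u,v:(110+v/3.4,190+u/3.4); S=lambda u,v:(90+v/3,190+u/3)
D=[("top",T(314,538),(-75,165,70)),("top",T(738,484),(-75,-165,80)),("top",T(710,293),(75,-165,80)),
("side",S(187,285),(-75,165,70)),("side",S(272,502),(-75,-165,80)),("side",S(465,462),(75,-165,80))]
for x,t,s in((43,(668,334),(410,430)),(0,(677,390),(355,440)),(-43,(686,446),(297,453))):
    D+=[("top",T(*t),(x,None,88)),("side",S(*s),(x,None,88))]
def W(p,l):
    c,s=np.cos(p[2]),np.sin(p[2]);x,y,z=np.array(l)/1000;return np.array([p[0]+c*x-s*y,p[1]+s*x+c*y,z])
def f(p):
    return np.concatenate([np.array(proj(c,W(p,[l[0],p[3]*1000 if l[1] is None else l[1],l[2]])))-at for c,at,l in D])
r=least_squares(f,[.515,-.048,.12,-.124],loss="soft_l1");p=r.x
print(p);print(f(p).reshape(-1,2).round(1).tolist())
if __name__=="__main__":
    for n,l in dict(tray=(0,37,19),time=(43,p[3]*1e3,88),start=(0,p[3]*1e3,88),hinge=(78,37,70)).items():print(n,W(p,l),proj("top",W(p,l)))
    # lid: corners
    for a in(1.57,1.7,1.8,1.9,2.0):
        print(a,[np.round(proj("top",W(p,(78-164*np.cos(a)-11*np.sin(a)*0,37,70+164*np.sin(a)))),1)])
    print("tab seen",T(432,180))
    for n,t in(("tip",(110,355)),("end",(38,552)),("hnd",(62,492))):print(n,atz("top",T(*t),.008))
    for n,t,z in(("handle",(252.8,205.8),.0085),("origin",(244.2,213.1),.0),("jar",(198.3,456.2),0),("cup",(142.6,249.1),0)):print(n,atz("top",t,z))
    for n,t in(("handle",(172.2,261.5)),):print(n,atz("side",t,.0085))
E
python3 fit.py
```

```text
[ 0.5058 -0.0451  0.1841 -0.1262]
[[-0.2, -1.7], [-0.0, 1.5], [-0.7, 0.9], [-1.0, -0.9], [0.2, -1.6], [-1.5, 1.6], [0.3, 0.8], [-1.3, 0.1], [0.1, 0.6], [-0.7, -0.1], [0.2, 0.4], [-1.0, 0.1]]
tray [ 0.499  -0.0087  0.019 ] (np.float64(235.8838005397383), np.float64(326.49097343669))
time [ 0.5712 -0.1613  0.088 ] (np.float64(208.50373705993948), np.float64(387.2411102695677))
start [ 0.5289 -0.1692  0.088 ] (np.float64(224.81295022839493), np.float64(389.69306941590884))
hinge [0.5757 0.0056 0.07  ] (np.float64(204.11370601799806), np.float64(323.0340283391545))
1.57 [array([190.2, 323. ])]
1.7 [array([181.4, 321.9])]
1.8 [array([175. , 321.1])]
1.9 [array([169. , 320.3])]
2.0 [array([163.5, 319.6])]
tab seen (162.94117647058823, 317.05882352941177)
tip [0.5414 0.2816 0.008 ]
end [0.3801 0.3217 0.008 ]
hnd [0.4286 0.308  0.008 ]
handle [0.4332 0.3151 0.0085]
origin [0.4586 0.2999 0.    ]
jar [ 0.6299 -0.3625  0.    ]
cup [0.7553 0.2291 0.    ]
handle [0.4267 0.2794 0.0085]
```

```bash
python3 - <<'E'
import io,contextlib
with contextlib.redirect_stdout(io.StringIO()):
    from fit import *
def yaw(a,b,z,c="top",F=T):
    A=atz(c,F(*a),z);B=atz(c,F(*b),z);d=B-A;print(A,B,np.linalg.norm(d),np.arctan2(d[1],d[0]),np.arctan2(-d[0],d[1]))
yaw((630,495),(318,538),.07);yaw((607,312),(300,350),.07);yaw((738,484),(710,293),.08);yaw((686,446),(668,334),.088)
yaw((297,453),(410,430),.088,"side",S)
yaw((605,163),(262,202),.21)
print('peeler');yaw((38,552),(110,355),.008);yaw((170,233),(315,243),.008,"side",S)
E
```

```text
[ 0.4494 -0.1374  0.07  ] [0.4018 0.096  0.07  ] 0.23819997883629995 1.7719562265413373 0.20115989974644072
[ 0.5897 -0.1137  0.07  ] [0.5446 0.1215 0.07  ] 0.2394487786361716 1.7603287009922584 0.1895323741973618
[ 0.4619 -0.2171  0.08  ] [ 0.6076 -0.1913  0.08  ] 0.14794469201657637 0.17489329392120068 -1.3959030328736959
[ 0.487 -0.176  0.088] [ 0.5718 -0.1593  0.088 ] 0.0863709279381604 0.19441605112247742 -1.3763802756724193
[ 0.4861 -0.1803  0.088 ] [ 0.5703 -0.1658  0.088 ] 0.08541240309050847 0.17146460562162993 -1.3993317211732668
[ 0.6666 -0.0959  0.21  ] [0.6231 0.1418 0.21  ] 0.24169820528832603 1.7517823207185144 0.18098599392361767
peeler
[0.3801 0.3217 0.008 ] [0.5414 0.2816 0.008 ] 0.1661896816716724 -0.2438058524108478 -1.8146021792057443
[0.3783 0.3186 0.008 ] [0.5351 0.2725 0.008 ] 0.16347053048718468 -0.2863592994220556 -1.8571556262169522
```

>>> {"method": "arm_command", "body": {"plan": [-1, 0.5, 1, 0, 0.625, -1, 0.5, 1, 0, 0.625, -1, 0.5, 1, 0, 0.625, -1, 0.5, 1, 0, 0.625, -1, 0.5, 1, 0, 0.625, -1, 0.5, 1, 0, 0.625, -1, 0.5, 1, 0, 0.625, -1, 0.5, 1, 0, 0.625, -1, 0.5, 1, 0, 0.625, -1, 0.5, 1, 0, 0.625, -1, 0.5, 1, 0, 0.625, -1, 0.5, 1, 0, 0.625], "newtons": 20}}

```text
time_s: 2.4
ee_pos: [0.341, -0.1323, 0.4047]
eef_rot: [-3.142, 0.0, 1.567]
force: [0.3, -0.1, 0.6]
grip_width: 0.094
```

>>> {"method": "arm_command", "body": {"plan": [-1, 0.222, 1, 0, 0.625, -1, 0.222, 1, 0, 0.625, -1, 0.222, 1, 0, 0.625, -1, 0.222, 1, 0, 0.625, -1, 0.222, 1, 0, 0.625, -1, 0.222, 1, 0, 0.625, -1, 0.222, 1, 0, 0.625, -1, 0.222, 1, 0, 0.625, -1, 0.222, 1, 0, 0.625, -1, 0.222, 1, 0, 0.625, -1, 0.222, 1, 0, 0.625]}}

```text
time_s: 3.5
ee_pos: [0.4307, 0.2669, 0.4044]
eef_rot: [-3.141, -0.0, 2.872]
force: [0.3, -0.2, 0.3]
grip_width: 0.0941
```

```bash
python3 - <<'E'
from h import *
np.set_printoptions(precision=4,suppress=True)
for c in("side","top"):
    cv2.imwrite(f"pics/{c}1.png",vision.camera(c))
a=cv2.imread("pics/side1.png")[60:290,190:420];cv2.imwrite("pics/side1c.png",cv2.resize(a,None,fx=2.6,fy=2.6,interpolation=cv2.INTER_CUBIC))
o=sensors.get_obs();print(o["ee_pos"],o["eef_rot"],o["qpos"])
E
```

```text
[0.4305 0.2669 0.4048] [3.1416 0.0001 2.8726] [ 0.4827  0.2027  1.6421 -0.0001  1.2966 -0.8192]
```

View pics/side1c.png

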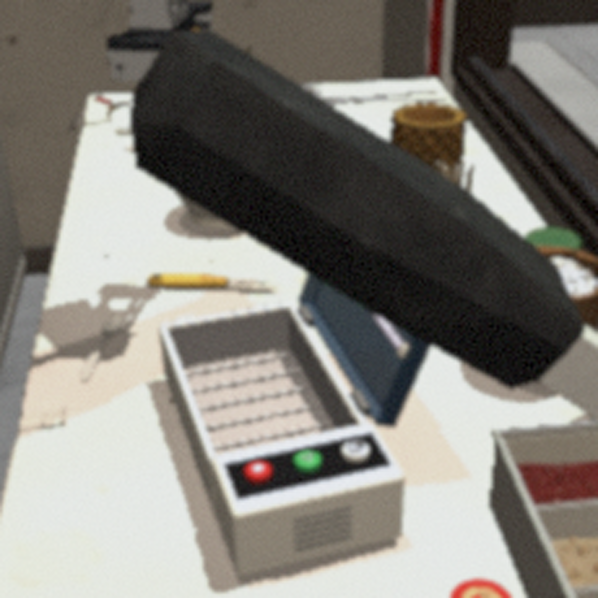

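>>> {"method": "arm_command", "body": {"plan": [-1, 0, 0.1, -0.1, 0, -1, 0, 0.1, -0.2, 0, -1, 0, 0.1, -0.3, 0, -1, 0, 0.1, -0.4, 0, -1, 0, 0.1, -0.47, 0, -1, 0, 0.1, -0.506, 0, -1, 0, 0.1, -0.506, 0, 1, 0, 0.1, -0.506, 0, 1, 0, 0.1, -0.506, 0, 1, 0, 0.1, -0.506, 0, 1, 0, 0.1, -0.506, 0, 1, 0, 0.1, -0.506, 0, 1, 0, 0.1, -0.506, 0, 1, 0, 0.1, -0.506, 0, 1, 0, 0.1, -0.506, 0, 1, 0, 0.1, -0.506, 0, 1, 0, 0.1, -0.506, 0], "newtons": 20}}

```text
time_s: 5.3
ee_pos: [0.4301, 0.3085, 0.2023]
eef_rot: [3.141, 0.0, 2.878]
force: [0.1, 1.2, -0.3]
grip_width: 0.0223
```

```bash
python3 - <<'E'
from h import *
cv2.imwrite("pics/top2.png",vision.camera("top"));cv2.imwrite("pics/side2.png",vision.camera("side"))
a=cv2.imread("pics/side2.png")[90:240,190:390];cv2.imwrite("pics/side2c.png",cv2.resize(a,None,fx=3.5,fy=3.5,interpolation=cv2.INTER_CUBIC))
o=sensors.get_obs();print(o["ee_pos"],o["eef_rot"],o["force"],o["grip_width"])
E
```

```text
[0.43008417 0.30850448 0.20227151] [3.14147822e+00 3.72468172e-05 2.87781547e+00] [ 0.25667577  0.60283014 -0.16363833] 0.02246891513677558
```

View pics/side2c.png

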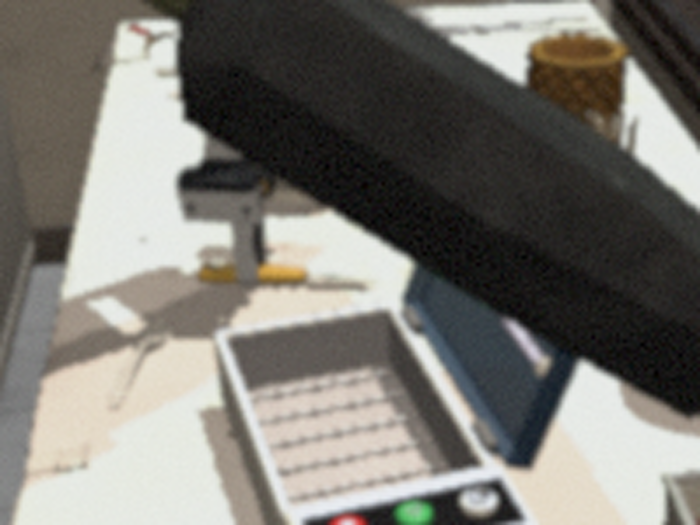

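>>> {"method": "arm_command", "body": {"plan": [1, 0, 0, 0.1, 0, 1, 0, 0, 0.2, 0, 1, 0, 0, 0.32, 0, 1, 0.122, -0.726, 0.32, -0.536, 1, 0.122, -0.726, 0.32, -0.536, 1, 0.122, -0.726, 0.32, -0.536, 1, 0.122, -0.726, 0.32, -0.536, 1, 0.122, -0.726, 0.32, -0.536, 1, 0.122, -0.726, 0.32, -0.536, 1, 0.122, -0.726, 0.32, -0.536, 1, 0.122, -0.726, 0.32, -0.536, 1, 0.122, -0.726, 0.32, -0.536, 1, 0.122, -0.726, 0.32, -0.536]}}

```text
time_s: 6.7
ee_pos: [0.4788, 0.0182, 0.3302]
eef_rot: [-3.141, -0.0, 1.758]
force: [0.4, -0.2, -1.0]
grip_width: 0.0221
```

```bash
python3 - <<'E'
from h import *
cv2.imwrite("pics/top3.png",vision.camera("top"));cv2.imwrite("pics/side3.png",vision.camera("side"))
a=cv2.imread("pics/side3.png")[90:290,190:420];a=cv2.resize(a,None,fx=2.6,fy=2.6,interpolation=cv2.INTER_CUBIC)
cv2.imwrite("pics/side3c.png",a)
o=sensors.get_obs();print(o["ee_pos"],o["eef_rot"],o["force"],o["grip_width"])
E
```

```text
[0.47882352 0.01833903 0.33017827] [-3.14139063e+00 -2.04962036e-05  1.75768138e+00] [ 0.52228082 -0.82226057 -1.04673708] 0.022660126141183956
```

View pics/side3c.png

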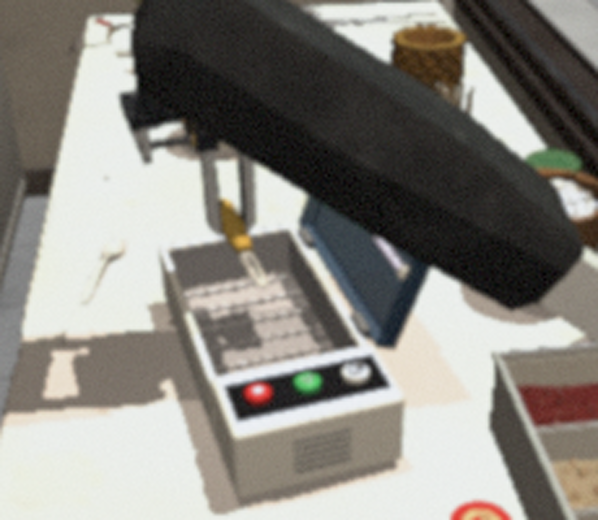

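View pics/top3.png

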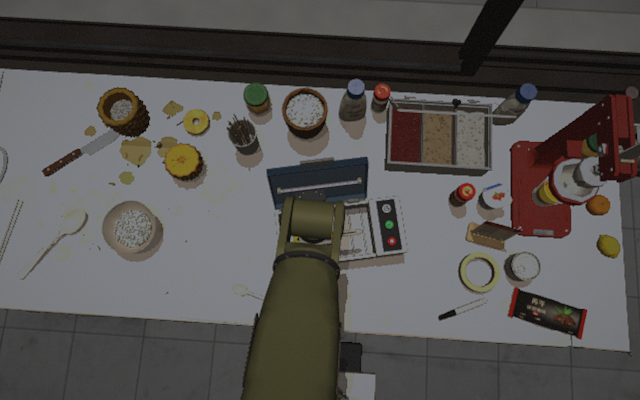

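>>> {"method": "arm_command", "body": {"plan": [1, 0, 0, -0.08, 0, 1, 0, 0, -0.16, 0, 1, 0, 0, -0.21, 0, 1, 0, 0, -0.24, 0, 1, 0, 0, -0.26, 0, 1, 0, 0, -0.27, 0, 1, 0, 0, -0.27, 0, 1, 0, 0, -0.27, 0]}}

```text
time_s: 7.6
ee_pos: [0.4791, 0.0181, 0.2229]
eef_rot: [3.14, 0.0, 1.755]
force: [-0.0, -0.2, -0.7]
grip_width: 0.0223
```

>>> {"method": "arm_command", "body": {"plan": [1, 0, 0, -0.004, 0, 1, 0, 0, -0.004, 0, 0.3, 0, 0, -0.004, 0, 0.3, 0, 0, -0.004, 0, 0.3, 0, 0, -0.004, 0, 0.3, 0, 0, -0.004, 0, 0.3, 0, 0, -0.004, 0, 0.3, 0, 0, 0.05, 0, 0.3, 0, 0, 0.12, 0, 0.3, 0, 0, 0.24, 0, 0.3, 0, 0, 0.34, 0, 0.3, -0.1, 0.2, 0.42, 0, 0.3, -0.1, 0.3, 0.42, 0, 0.3, -0.1, 0.4, 0.42, 0, 0.3, -0.1, 0.5, 0.42, 0, 0.3, -0.1, 0.5, 0.42, 0]}}

```text
time_s: 9.2
ee_pos: [0.438, 0.2216, 0.3905]
eef_rot: [3.141, -0.001, 1.759]
force: [0.8, -0.9, 0.6]
grip_width: 0.0333
```

```bash
python3 - <<'E'
from h import *
for c in("top","side"):
    a=vision.camera(c)[90:280,190:420]
    cv2.imwrite(f"pics/{c}4c.png",cv2.resize(np.clip(a*(1.5 if c=="top" else 1.),0,255).astype(np.uint8),None,fx=3,fy=3,interpolation=cv2.INTER_CUBIC))
o=sensors.get_obs();print(o["ee_pos"],o["eef_rot"],o["force"],o["grip_width"],o["qpos"])
E
```

```text
[0.43858532 0.21918525 0.39000093] [-3.14113899e+00  1.21779943e-04  1.75786240e+00] [-0.06840533 -0.15949976 -0.0471205 ] 0.03314643787813648 [ 3.88738952e-01  1.80080928e-01  1.70468364e+00 -2.98972290e-05
  1.25729694e+00  2.01682133e-01]
```

View pics/side4c.png

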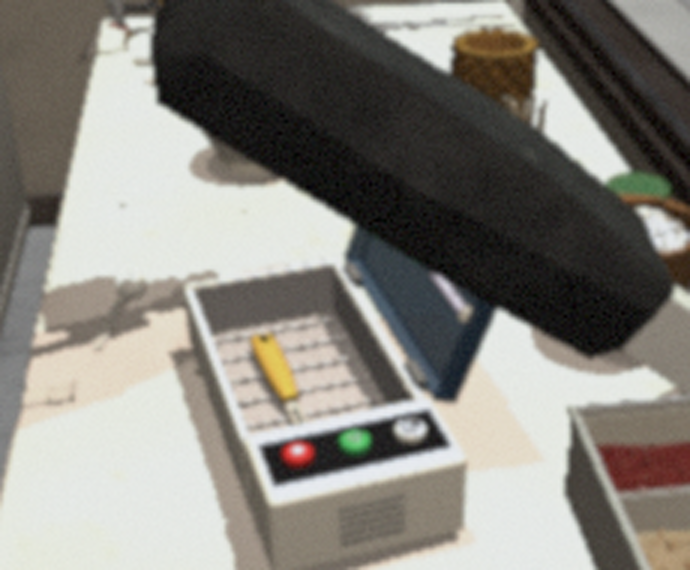

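View pics/top4c.png

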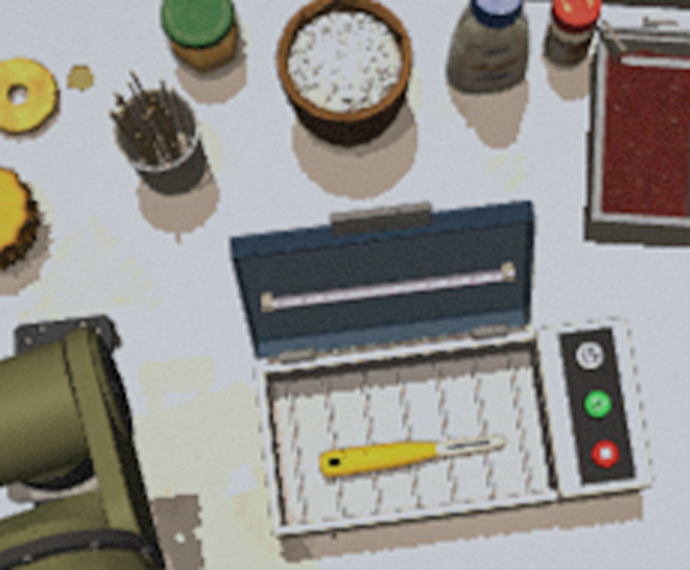

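Top view: the peeler lies flat lengthwise in the tray, spanning (297,243)–(358,237) in full-image pixels. Next I'll estimate the lid angle.

```bash
python3 - <<'E'
import io,contextlib
with contextlib.redirect_stdout(io.StringIO()):
    from fit import *
p=p[:3]
def L(a,r,h,y):return W(p,(78-r*np.cos(a)+h*np.sin(a),y,70+r*np.sin(a)+h*np.cos(a)))
print("seen tab tip mid row ~",90+212/3,190+381/3,"corners",(90+240/3,190+232/3),(90+204/3,190+533/3))
for a in(1.6,1.7,1.8,1.9,2.0):
    print(a,*[np.round(proj("top",L(a,*q)),1) for q in((163,8,37),(154,0,159),(154,0,-85),(154,22,159))])
print(atz("top",(120,352),0),atz("top",(112,305),0.05),atz("top",(88,355),.15))
E
```

```text
seen tab tip mid row ~ 160.66666666666669 317.0 corners (170.0, 267.3333333333333) (158.0, 367.66666666666663)
1.6 [184.9 322.4] [195.3 270.6] [183.1 374.8] [186.3 269.7]
1.7 [178.4 321.5] [189.1 270. ] [176.9 373.8] [180.3 269.2]
1.8 [172.2 320.7] [183.1 269.5] [171.  372.8] [174.8 268.8]
1.9 [166.5 319.9] [177.4 269.1] [165.4 371.7] [169.8 268.5]
2.0 [161.3 319.2] [172.3 268.7] [160.3 370.7] [165.2 268.3]
[ 0.8421 -0.0611  0.    ] [0.8379 0.0728 0.05  ] [ 0.8715 -0.0585  0.15  ]
```

>>> {"method": "arm_command", "body": {"plan": [1, 0, 0, 0.2, -0.752, 1, 0, 0, 0.2, -0.752, 1, 0, -0.1, 0.2, -0.752, 1, 0, -0.2, 0.2, -0.752, 1, 0, -0.3, 0.2, -0.752, 1, 0, -0.4, 0.2, -0.752, 1, 0, -0.5, 0.2, -0.752, 1, 0, -0.5, 0.2, -0.752, 1, 0, -0.5, 0.2, -0.752, 1, 0, -0.5, 0.2, -0.752, 1, 0, -0.5, 0.2, -0.752, 1, 0, -0.5, 0.2, -0.752, 1, 0, -0.5, 0.2, -0.752]}}

```text
time_s: 10.6
ee_pos: [0.4387, 0.0172, 0.4702]
eef_rot: [3.142, 0.0, 0.181]
force: [0.7, 0.6, 0.2]
grip_width: 0.0003
```

>>> {"method": "arm_command", "body": {"plan": [1, 0.12, 0.022, 0, 0, 1, 0.24, 0.022, 0, 0, 1, 0.36, 0.022, 0, 0, 1, 0.48, 0.022, 0, 0, 1, 0.57, 0.022, 0, 0, 1, 0.618, 0.022, 0, 0, 1, 0.618, 0.022, 0, 0, 1, 0.618, 0.022, 0, 0]}}

```text
time_s: 11.4
ee_pos: [0.686, 0.0264, 0.4696]
eef_rot: [-3.141, 0.001, 0.181]
force: [0.0, -0.1, 0.1]
grip_width: 0.0006
```

```bash
python3 - <<'E'
from h import *
for c in("top","side"):
    a=vision.camera(c)[50:280,190:420]
    cv2.imwrite(f"pics/{c}5c.png",cv2.resize(np.clip(a*(1.5 if c=="top" else 1.),0,255).astype(np.uint8),None,fx=2.5,fy=2.5,interpolation=cv2.INTER_CUBIC))
o=sensors.get_obs();print(o["ee_pos"],o["eef_rot"],o["force"],o["grip_width"],o["qpos"])
E
```

```text
[0.68535387 0.02661793 0.4707475 ] [ 3.14152747e+00 -3.28894847e-04  1.80894311e-01] [-0.78177814 -0.24342313 -0.43514313] 0.0005763080416296746 [-1.45694702e-02  5.91630873e-01  9.57324447e-01 -6.10769914e-08
  1.59230204e+00  1.37533256e+00]
```

View pics/side5c.png

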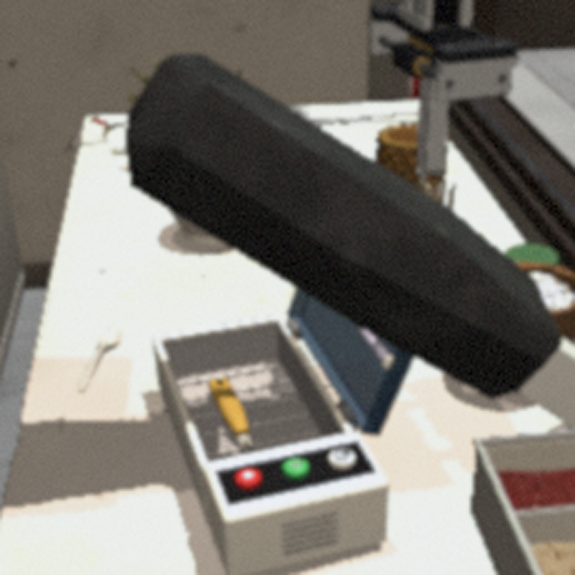

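View pics/top5c.png

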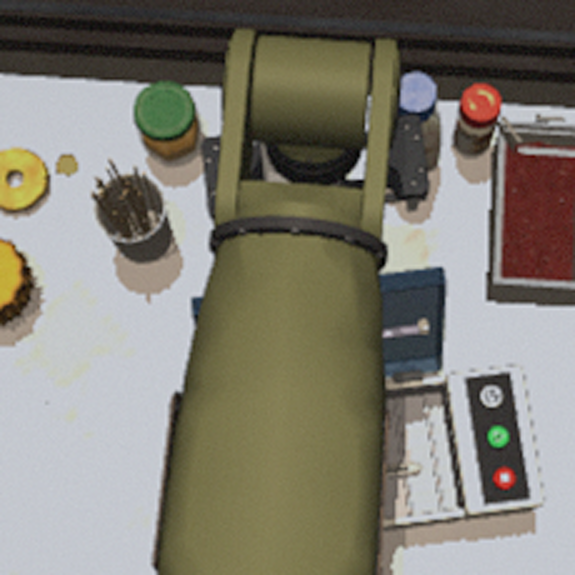

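>>> {"method": "arm_command", "body": {"plan": [1, 0, 0, -0.06, 0, 1, 0, 0, -0.12, 0, 1, 0, 0, -0.18, 0, 1, 0, 0, -0.23, 0, 1, 0, 0, -0.2625, 0, 1, 0, 0, -0.2625, 0]}}

```text
time_s: 12.1
ee_pos: [0.6856, 0.0268, 0.3642]
eef_rot: [-3.141, 0.002, 0.181]
force: [-0.1, -0.1, 0.1]
grip_width: 0.0004
```

```bash
python3 - <<'E'
import numpy as np
x0,z0=190,165.2
for a,r in((1.5,95),(1.4,100),(1.3,105),(1.2,110),(1.1,115),(1.0,120),(.9,122),(.8,125),(.7,127),(.6,128),(.5,130),(.4,130),(.3,130),(.2,130),(.1,130),(0.05,130),(0,130)):
    h=20
    x=78-r*np.cos(a)+h*np.sin(a)+8;z=70+r*np.sin(a)+h*np.cos(a)
    d=x-x0;print(a,round(x,1),round(z,1),"cmd",round(d*.983/400,3),round(d*.183/400,3),round((z-z0)/400,3))
E
```

```text
1.5 99.2 166.2 cmd -0.223 -0.042 0.002
1.4 88.7 171.9 cmd -0.249 -0.046 0.017
1.3 77.2 176.5 cmd -0.277 -0.052 0.028
1.2 64.8 179.8 cmd -0.308 -0.057 0.036
1.1 51.7 181.6 cmd -0.34 -0.063 0.041
1.0 38.0 181.8 cmd -0.374 -0.07 0.041
0.9 25.8 178.0 cmd -0.403 -0.075 0.032
0.8 13.3 173.6 cmd -0.434 -0.081 0.021
0.7 1.7 167.1 cmd -0.463 -0.086 0.005
0.6 -8.4 158.8 cmd -0.487 -0.091 -0.016
0.5 -18.5 149.9 cmd -0.512 -0.095 -0.038
0.4 -25.9 139.0 cmd -0.531 -0.099 -0.065
0.3 -32.3 127.5 cmd -0.546 -0.102 -0.094
0.2 -37.4 115.4 cmd -0.559 -0.104 -0.124
0.1 -41.4 102.9 cmd -0.569 -0.106 -0.156
0.05 -42.8 96.5 cmd -0.572 -0.107 -0.172
0 -44.0 90.0 cmd -0.575 -0.107 -0.188
```

>>> {"method": "arm_command", "body": {"plan": [1, -0.04, -0.008, 0, 0, 1, -0.08, -0.015, 0, 0, 1, -0.12, -0.022, 0, 0, 1, -0.16, -0.03, 0, 0, 1, -0.2, -0.037, 0, 0, 1, -0.223, -0.042, 0.002, 0, 1, -0.249, -0.046, 0.017, 0, 1, -0.277, -0.052, 0.028, 0, 1, -0.308, -0.057, 0.036, 0, 1, -0.308, -0.057, 0.036, 0]}}

```text
time_s: 13.1
ee_pos: [0.562, 0.0039, 0.3808]
eef_rot: [3.141, -0.001, 0.18]
force: [-0.3, 0.5, 0.2]
grip_width: 0.0004
```

```bash
python3 - <<'E'
from h import *
for c in("side",):
    a=vision.camera(c)[50:280,190:420]
    cv2.imwrite(f"pics/{c}6c.png",cv2.resize(a,None,fx=2.5,fy=2.5,interpolation=cv2.INTER_CUBIC))
o=sensors.get_obs();print(o["ee_pos"],o["eef_rot"],o["force"])
E
```

```text
[0.56258462 0.00396261 0.38042116] [ 3.14135094e+00 -7.45272080e-04  1.80031208e-01] [ 0.05866867  0.54974193 -0.0790417 ]
```

View pics/side6c.png

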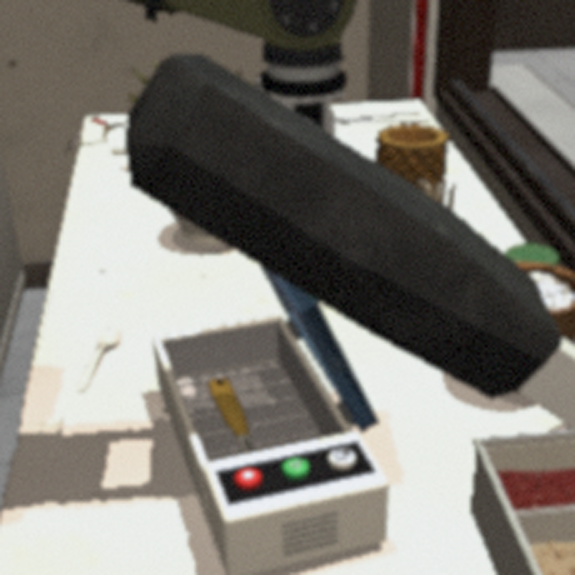

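>>> {"method": "arm_command", "body": {"plan": [1, -0.032, -0.006, 0.005, 0, 1, -0.066, -0.013, 0.005, 0, 1, -0.095, -0.018, -0.004, 0, 1, -0.126, -0.024, -0.015, 0, 1, -0.155, -0.029, -0.031, 0, 1, -0.179, -0.034, -0.052, 0, 1, -0.204, -0.038, -0.074, 0, 1, -0.223, -0.042, -0.101, 0, 1, -0.238, -0.045, -0.13, 0, 1, -0.251, -0.047, -0.16, 0, 1, -0.261, -0.049, -0.192, 0, 1, -0.261, -0.049, -0.192, 0]}}

```text
time_s: 14.35
ee_pos: [0.4582, -0.0156, 0.3013]
eef_rot: [-3.141, 0.003, 0.18]
force: [-0.8, 0.3, 1.1]
grip_width: 0.0004
```

```bash
python3 - <<'E'
from h import *
for c in("side",):
    a=vision.camera(c)[50:280,190:420]
    cv2.imwrite(f"pics/{c}7c.png",cv2.resize(a,None,fx=2.5,fy=2.5,interpolation=cv2.INTER_CUBIC))
o=sensors.get_obs();print(o["ee_pos"],o["eef_rot"],o["force"])
E
```

```text
[ 0.45860368 -0.01555661  0.30234664] [-3.14115458e+00  1.43697344e-03  1.80130711e-01] [-0.09031354 -0.75885288 -0.36279586]
```

View pics/side7c.png

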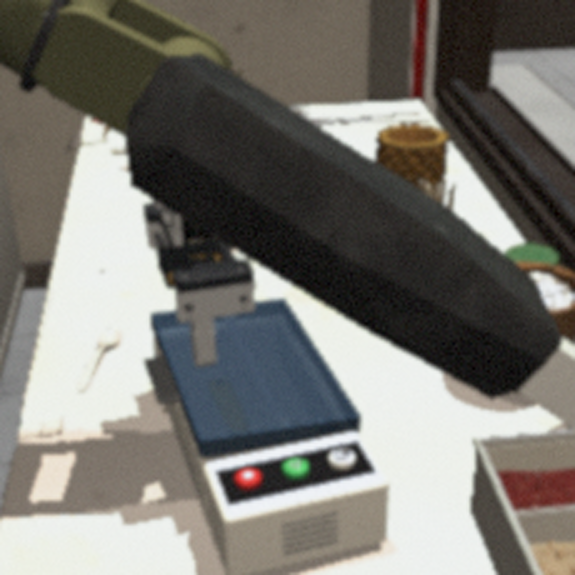

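>>> {"method": "arm_command", "body": {"plan": [1, -0.004, 0, -0.012, 0, 1, -0.006, 0, -0.024, 0, 1, -0.006, 0, -0.03, 0, 1, -0.006, 0, -0.033, 0, 1, -0.006, 0, -0.033, 0]}}

```text
time_s: 14.9
ee_pos: [0.4562, -0.0155, 0.2911]
eef_rot: [3.141, -0.0, 0.18]
force: [-10.5, 1.2, 23.8]
grip_width: 0.0004
```

>>> {"method": "arm_command", "body": {"plan": [1, 0.006, 0, 0.06, 0, 1, 0.006, 0, 0.15, 0, 1, 0.1, -0.12, 0.2, 0, 1, 0.2, -0.24, 0.2, 0, 1, 0.2875, -0.366, 0.2, 0, 1, 0.2875, -0.366, 0.2, 0, 1, 0.2875, -0.366, 0.2, 0, 1, 0.2875, -0.366, 0.2, 0]}}

```text
time_s: 15.7
ee_pos: [0.5711, -0.1622, 0.3689]
eef_rot: [-3.141, 0.001, 0.179]
force: [-0.7, 0.7, -0.3]
grip_width: 0.0004
```

```bash
python3 - <<'E'
from h import *
for c in("side","top"):
    a=vision.camera(c)[50:280,190:420]
    cv2.imwrite(f"pics/{c}8c.png",cv2.resize(np.clip(a*(1.5 if c=="top" else 1.),0,255).astype(np.uint8),None,fx=2.5,fy=2.5,interpolation=cv2.INTER_CUBIC))
o=sensors.get_obs();print(o["ee_pos"],o["eef_rot"],o["force"])
for z in(.161,):print(proj("side",[*o["ee_pos"][:2],o["ee_pos"][2]-.199]))
E
```

```text
[ 0.57077605 -0.1611489   0.3696097 ] [-3.14135292e+00  2.56001959e-04  1.80852255e-01] [ 0.21896933 -0.00852667  0.41328121]
(np.float64(200.8849351698683), np.float64(326.8200033487704))
```

View pics/side8c.png

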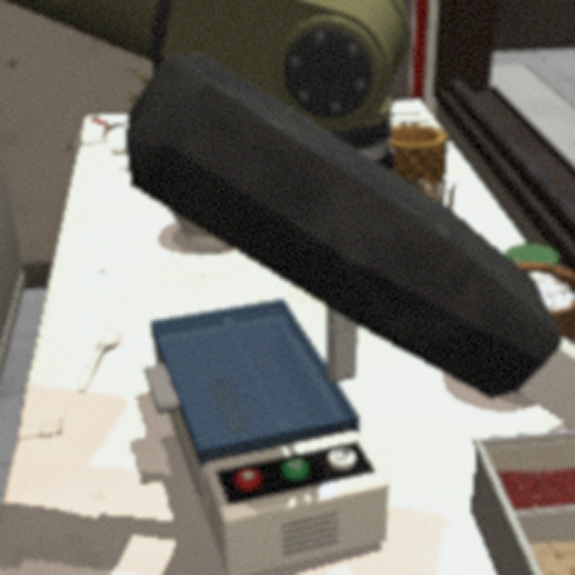

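View pics/top8c.png

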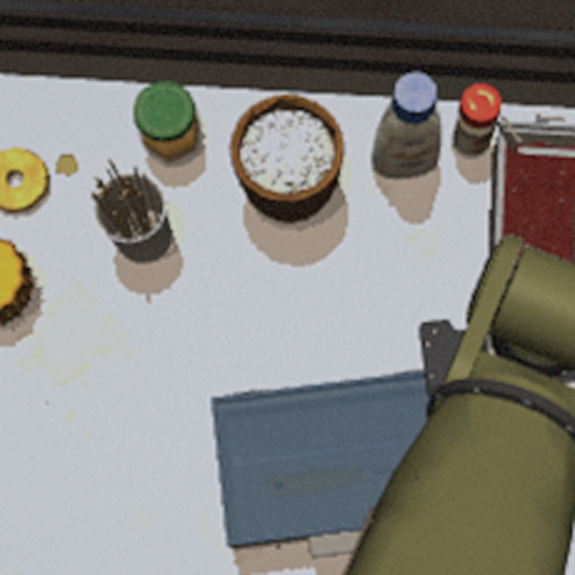

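>>> {"method": "arm_command", "body": {"plan": [1, 0, 0, -0.08, 0, 1, 0, 0, -0.16, 0, 1, 0, 0, -0.19, 0, 1, 0, 0, -0.205, 0, 1, 0, 0, -0.215, 0, 1, 0, 0, -0.222, 0, 1, 0, 0, -0.222, 0, 1, 0, 0, -0.222, 0]}}

```text
time_s: 16.6
ee_pos: [0.5713, -0.1617, 0.2824]
eef_rot: [3.141, -0.002, 0.18]
force: [-1.9, 2.6, 6.8]
grip_width: 0.0004
```

>>> {"method": "arm_command", "body": {"plan": [1, 0, 0, -0.003, 0, 1, 0, 0, -0.006, 0, 1, 0, 0, -0.006, 0]}}

```text
time_s: 16.9
ee_pos: [0.5713, -0.1617, 0.282]
eef_rot: [3.141, -0.003, 0.18]
force: [-12.1, 5.3, 25.3]
grip_width: 0.0007
```

```bash
python3 - <<'E'
from h import *
a=vision.camera("side")[180:280,240:380]
cv2.imwrite("pics/side9c.png",cv2.resize(a,None,fx=5,fy=5,interpolation=cv2.INTER_CUBIC))
o=sensors.get_obs();print(o["ee_pos"],o["force"])
E
```

```text
[ 0.57126864 -0.16172503  0.28201781] [-12.2717484    5.60699248  25.70267265]
```

View pics/side9c.png

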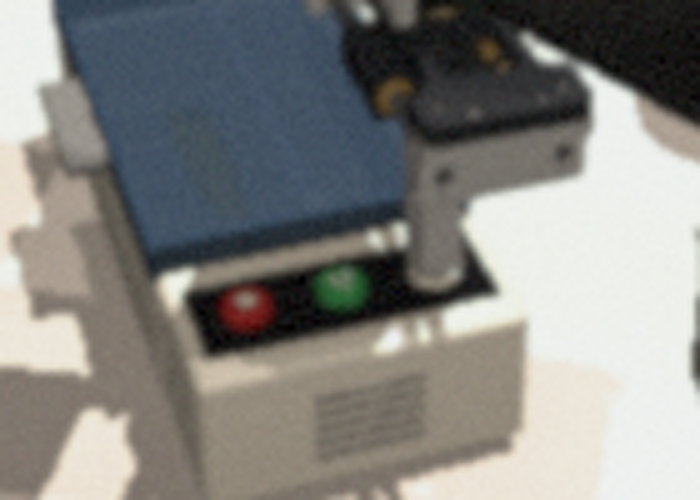

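>>> {"method": "arm_command", "body": {"plan": [1, 0, 0, 0.05, 0, 1, 0, 0, 0.12, 0, 1, 0, 0, 0.12, 0, 1, -0.053, -0.01, 0.12, 0, 1, -0.106, -0.02, 0.12, 0, 1, -0.106, -0.02, 0.12, 0, 1, -0.106, -0.02, 0.12, 0, 1, -0.106, -0.02, 0.06, 0]}}

```text
time_s: 17.75
ee_pos: [0.5298, -0.1701, 0.305]
eef_rot: [3.138, -0.005, 0.18]
force: [-0.1, -0.9, -0.8]
grip_width: 0.0003
```

```bash
python3 - <<'E'
from h import *
a=vision.camera("side")[180:280,240:380]
cv2.imwrite("pics/side10c.png",cv2.resize(a,None,fx=5,fy=5,interpolation=cv2.INTER_CUBIC))
o=sensors.get_obs();print(o["ee_pos"],o["force"])
E
```

```text
[ 0.52888034 -0.16965397  0.2993068 ] [-1.73382002  0.30460818 -5.10096918]
```

View pics/side10c.png

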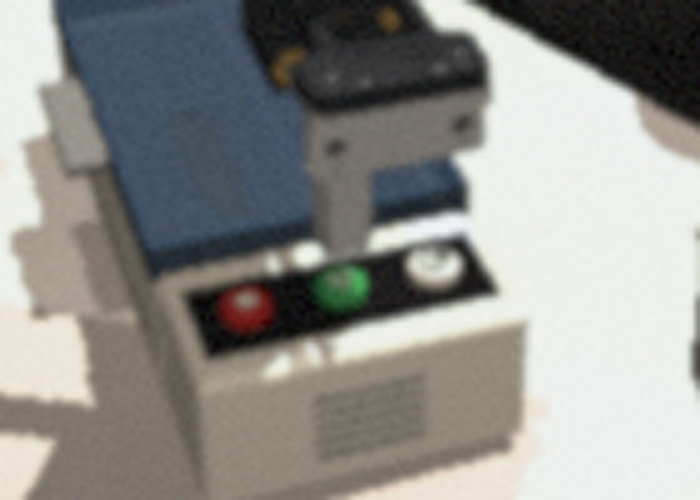

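>>> {"method": "arm_command", "body": {"plan": [1, 0, 0, -0.015, 0, 1, 0, 0, -0.035, 0, 1, 0, 0, -0.05, 0, 1, 0, 0, -0.056, 0, 1, 0, 0, -0.06, 0, 1, 0, 0, -0.06, 0, 1, 0, 0, -0.06, 0]}}

```text
time_s: 18.5
ee_pos: [0.529, -0.1699, 0.2818]
eef_rot: [3.14, -0.003, 0.18]
force: [-13.4, 5.5, 35.0]
grip_width: 0.0005
```

>>> {"method": "arm_command", "body": {"plan": [1, 0, 0, 0.05, 0, 1, 0, 0, 0.15, 0, 1, 0, 0, 0.27, 0, 1, 0, 0, 0.35, 0, 1, -0.12, 0.1, 0.4, 0, 1, -0.24, 0.2, 0.4, 0, 1, -0.3, 0.3, 0.4, 0, 1, -0.3, 0.4, 0.4, 0, 1, -0.3, 0.5, 0.4, 0, 1, -0.3, 0.6, 0.4, 0, 1, -0.3, 0.7, 0.4, 0, 1, -0.3, 0.8, 0.4, 0, 1, -0.3, 0.9, 0.4, 0, 1, -0.3, 0.9, 0.4, 0, 1, -0.3, 0.9, 0.4, 0, 1, -0.3, 0.9, 0.4, 0]}}

```text
time_s: 20.1
ee_pos: [0.4088, 0.1894, 0.4385]
eef_rot: [3.141, -0.0, 0.18]
force: [-0.1, 0.2, 0.2]
grip_width: 0.0006
```

```bash
python3 - <<'E'
from h import *
for c in("side","top"):
    a=vision.camera(c)
    a=a[90:350,190:450] if c=="side" else a[70:290,200:500]
    cv2.imwrite(f"pics/{c}11c.png",cv2.resize(np.clip(a*(1.5 if c=="top" else 1.),0,255).astype(np.uint8),None,fx=2.3,fy=2.3,interpolation=cv2.INTER_CUBIC))
o=sensors.get_obs();print(o["time_s"],o["ee_pos"],o["force"])
E
```

```text
20.2 [0.40882924 0.18914605 0.4385713 ] [-0.31829723  0.35718836  0.39426825]
```

View pics/side11c.png

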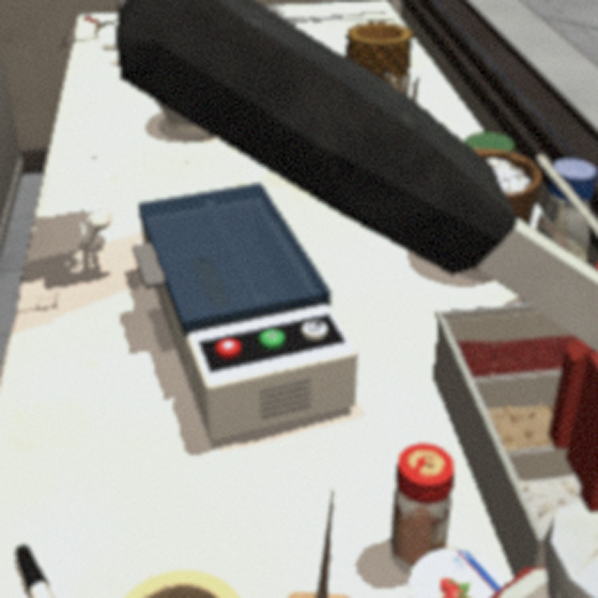

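View pics/top11c.png

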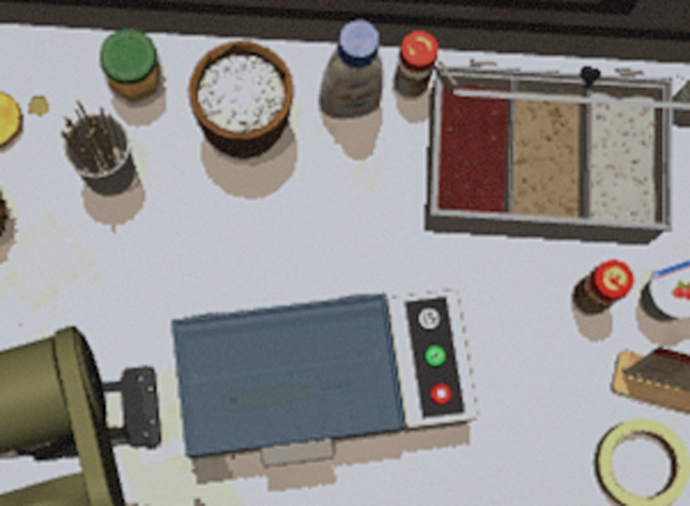

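The lid is shut with the peeler showing through it. The cup and jar are upright, all keys are up and the arm is clear.

```bash
python3 -c "
from station import job
print(job.hand_in())"
```

```text
the job is handed in; nothing more can be done
None
```

The job is done and handed in at about 20 s of the 64 s allowed. The peeler lies lengthwise in the steriliser tray with the lid shut over it. I then pressed and released the white clock key, and after it the green start key.

What the last checks showed:
- **Lid:** it met firm resistance with the fingertips at 92 mm, the height of the shut lid's top. Both cameras then showed it closed, with the peeler visible through it.
- **Clock key:** the fingertips bottomed out at about 83 mm, with about 25 N of force.
- **Green key:** it also bottomed out at about 83 mm, with about 35 N. That is more than the 4 N it needs, but well below the wrist limit.
- **Other items:** the red key was never touched. The skewer cup and spice jar are still upright, and the arm stands clear.

Two measurements disagreed. The side camera put the peeler's handle about 35 mm away from where the top camera did, so I used the peeler's visible ends instead, and the grip held. The lid's tab and back were hidden from the side camera, so I worked out the fingers' path behind it from the given sizes and confirmed it by how the lid moved.

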